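# Ready the wet model trimmer and start it

### The arm

A 6-joint arm with a two-finger parallel gripper is mounted at the origin on the work surface. World frame = base frame: x ahead of the robot, y to its left, z up, the work surface at z = 0. Lengths are in m, angles in rad, forces in N, time in s.
With the tool pointing down it reaches from about 0.275 to 0.75 m from the base axis. Payload 10.2 kg.
Tool frame: the origin (TCP) lies on the centre line of the jaws, within the pads' length; the fingertips stand 14 mm ahead of it and the grasp point (between the pads) lies 5 mm behind it; z points along the fingers, y is the line along which they close (so a half turn about z gives the same grasp; the last joint's range is limited). The gripper opens to 88 mm and grips with 3 to 60 N. Pads are 18 mm wide; open, the fingers measure 123 mm over their backs; the gripper's body (75 mm by 187 mm) begins 45 mm behind the grasp point.
Start: joints at [0.97, 0.313, 1.498, -0, 1.331, -0.223], TCP at [0.194, 0.488, 0.253] pointing down, gripper open.
Joint ranges: [-2.94, 2.94], [-0.97, 2.17], [0.19, 2.56], [-1.23, 4.37], [0.02, 3.11], [-2.88, 2.88]. Speed limits (rad/s): [2.39, 2.39, 3.01, 3.14, 3.14, 3.14].

### API

Orientations are given as a 3x3 rotation matrix whose columns are the frame's x, y, z axes.
In Python, from cell import readout, optics, order gives the robot as it stands.
- The arm moves only by the shell command python3 -m creep 'ROWS' [OPENING] [FORCE]. ROWS is JSON, one flat list of numbers, 4 for each row, row after row: the shift along the tool's x, y, z in cm, then the turn about the tool's z in rad. A call has 1 to 20 rows; each row shifts and turns the commanded pose from where the row before left it, along the tool's axes as they then stand; what a row does not reach is not made up. A row lasts 1/10 s, in which the tool goes at most 50 mm and 8.59 degrees, less where a joint would pass 70% of its speed; a pose out of reach is approached as far as the arm can. A call with a gripper value outside its range is refused whole. OPENING is the closure in counts, from 0 (fully open) to 255 (shut), set as the call begins (- or left out, the last holds). The fingers move at their own pace and stop on an object; FORCE is the grip in N (left out, the last holds). Time passes only in rows, so rows that do not move let the fingers close. It gives the time, the measured TCP pose, the force, the opening and the grip force at its end, in the units of the state.
- readout.get_obs(): the state, without advancing time (a new reading comes with each control period).
- optics.get_image(name): name is "scene" or "top" or "wrist"; returns the picture (480x640x3 uint8, red, green, blue); there is no depth.
- optics.get_calibration(name): a dict with "K" (3x3 intrinsics, pixels), "xyz" and "rotation" of the camera in the world. Camera axes: x right, y up, looking along -z (the intrinsics and any distortion apply to the point x, -y, -z); pixel columns grow to the right and rows downward; lengths in m; the calibration is good to about 2 mm. A picture is of the moment at which its call begins: read the wrist's pose just before it. get_calibration takes no time and is no camera call; for the wrist camera it gives the pose at the moment of the call.
- order.job_done(): hands the job in; it is judged then, once.
The state is a dict: "clock": time; "joints": joint angles; "joint_vel": joint speeds; "effort": joint torques, N m; "ee_pos": TCP position; "tool_rot": TCP orientation; "ft_force": force on the tool from outside, world axes, zero at the start; "torque": the same for the moment, N m; "finger_gap": finger opening in m; "grasp_force": force on a finger pad.
Only numpy, scipy, OpenCV 4.12 (cv2) and the standard library are available. Lean on these libraries where they do the work, as an engineer would, in place of code of your own. Each camera call takes 0.05 s, during which the arm holds its last target. There are 200 camera calls.

### The job

Start the wet model trimmer. First take the plaster cast off its trimming table and set it down gently, flat and teeth up, in the free half of the steel pan, and swing the water lever on top of the wheel drum fully open, in line with its pipe; only when both are done, flip the mains rocker on top of the motor housing to on (push its raised end down until it snaps over). Leave the other cast in the pan, the mixing bowl and the spatula where they are.

Things in the scene. Friction and masses are not known exactly. Their poses are not given: they have to be found in the camera images.
- trimmer: Wet plaster-model trimmer, fixed: white motor housing (top 205 mm up), round wheel drum (top 256 mm up), aluminium trimming table before the wheel. Origin on the bench, z up, x along the machine from table to motor, +y side faces the robot. In mm: table x -228..-92, y -85..85; drum x -90..-5, y -118..118; motor x -5..240, y -75..75. Copper pipe at x = 3 runs to -y at height 276, then down.
- table_middle (a point): Middle of the trimming table's flat top, 105 mm above the bench, 70 mm out from the drum's face. Axes as the trimmer's. Only the cast stands on the table.
- cast_center (a point): The plaster cast to move (stone lower jaw, 66 long, 60 wide, 44 mm high, about 0.2 kg), teeth up on the trimming table at first. Point at its middle, 22 mm above its flat underside; z up, x to its rounded front, y across. Base 26 mm high, with flat parallel upright sides at y = +30 and -30 mm (x from -32 to +4 mm, then a half-round of radius 30); the tooth ridge is set in from them. Grip across y.
- pan: Open steel pan fixed on the bench, 150 mm (x) by 220 mm (y) outside, walls 4 mm thick and 28 mm high, inner floor 4 mm above the bench. Origin on the bench under its middle, z up. Its -y half holds another cast; the +y half is free (middle of that half at x = 0, y = +54 mm).
- neighbour_center (a point): Bystander: the other plaster cast, same shape and size, standing in the -y half of the pan. Point at its middle, 22 mm above its underside; x towards its rounded front. Leave it.
- water_lever (a joint): Angle of the ball-valve lever on top of the drum, rad: 0 shut (lever along the trimmer's +y, to the robot, across the valve), 1.571 fully open, at its stop (lever along the trimmer's +x, in line with the valve). Opens clockwise seen from above. Stays where left; takes about 3 to 4 N at the grip. Starts at 0 to 0.25.
- water_lever_hinge (a point): Point on the lever's upright turning axis, at the lever's mid-thickness, 304 mm above the bench. Turns with the lever: y points out along it to the grip, z up.
- water_lever_grip (a point): Middle of the lever's black rubber grip, 70 mm out from the turning axis: a flat bar 64 mm long (32 to 96 mm from the axis), 18 mm wide, 12 mm thick, 40 mm of free air below while shut; when open the brass valve and pipe lie 9 mm below it. y points outward along the lever; x is the side towards which it opens, so push on the -x side.
- rocker (a joint): Tilt of the mains rocker, rad: 0 off, 0.4 on (a stop at each). Over-centre spring: pushed beyond 0.2 it snaps to on by itself; let go before that it springs back to off.
- rocker_press (a point): Where to push the mains rocker: top face of the end that is raised while off (trimmer's +y end), 22 mm from the pivot. Black paddle 64 mm long (along trimmer y), 42 mm wide, in a grey switch box on the motor housing's top; pivot 232 mm above the bench. The point moves with the paddle: off to on it goes 9 mm down; about 7 N downwards starts it. z: paddle's normal.
- bowl_rim (a point): Bystander: black rubber mixing bowl, 124 mm across, 75 mm high, on the bench on the robot's side of the motor housing. Point at the centre of its mouth. Leave it.
- spatula: Bystander: plaster spatula, 200 mm long, lying flat on the bench between robot and trimmer; x along it towards the blade. Leave it.
Things that resemble listed ones, but are neither listed nor needed, are in the scene too. Leave any green or orange look-alike of the part that bears cast_center alone.

How it is judged:
On the way, in this order (a step that is already met when the one before it is completed fails the run):
1. with the rocker still off, the cast stands released, flat and teeth up in the pan and the water lever is fully open (x of cast_center in the frame of pan between -0.075 and 0.075 m and y of cast_center in the frame of pan between -0.11 and 0.11 m and z of cast_center in the frame of pan between 0.022 and 0.031 m and angle between cast_center's own z axis and vertical below 0.1 rad and contact force between the fingers and cast below 0.1 N and linear speed of cast below 0.02 m/s and value of joint water_lever above 1.4 rad and value of joint rocker below 0.1 rad), for 0.1 s.
2. the mains rocker is flipped on (value of joint rocker above 0.35 rad), for 0.1 s.
At the end, for the whole second after the job is handed in: The cast stands released and at rest on the pan's floor, teeth up (within 0.1 rad of upright, its middle point 22 to 31 mm above the pan's underside, inside the walls); the water lever is open (over 1.4 rad of 1.571); the mains rocker is on (over 0.35 of 0.4 rad) (x of cast_center in the frame of pan between -0.075 and 0.075 m and y of cast_center in the frame of pan between -0.11 and 0.11 m and z of cast_center in the frame of pan between 0.022 and 0.031 m and angle between cast_center's own z axis and vertical below 0.1 rad and contact force between the fingers and cast below 0.1 N and linear speed of cast below 0.02 m/s and value of joint water_lever above 1.4 rad and value of joint rocker above 0.35 rad); the robot touches nothing.
It fails at once if the motor switched on while the cast is not in the pan or the water is not open (value of joint rocker above 0.25 rad and (value of joint water_lever below 1.35 rad or horizontal distance between cast_center and pan above 0.125 m)).
It fails at once if the cast dropped (falling free from more than about 10 mm) (contact force between cast and anything else below 0.02 N and linear speed of cast above 0.45 m/s).
It fails at once if the other cast moved by more than 15 mm (distance of neighbour_center from where it was at the start of the episode above 0.015 m).
It fails at once if the mixing bowl or the spatula moved by more than 20 mm (distance of any of bowl_rim, spatula from where it was at the start of the episode above 0.02 m).
It also fails if it takes over 61 s, if anything falls off the work surface, if the arm or the gripper's body presses on something with over 40 N, if the wrist force passes 120 N, or if a joint passes its speed limit or range.

## Working session

There is one attempt and no reset: what is moved stays moved. The work goes in short steps, Python scripts to look and compute and a shell command to move; the robot and the scene stay as the last step left them, time stands still between calls to the robot, and variables do not carry over. Pictures are saved under pics/ and viewed, at most 10 in all, crops included, and the job is handed in when it is done.

```bash
mkdir -p pics; ls; python3 - <<'E'
from cell import readout, optics
import cv2,numpy as np
np.set_printoptions(precision=4,suppress=True)
o=readout.get_obs()
print(o['clock'],o['ee_pos'],o['tool_rot'],o['finger_gap'])
for n in ('scene','top','wrist'):
    c=optics.get_calibration(n); print(n,c)
    cv2.imwrite(f'pics/{n}0.png',optics.get_image(n)[:,:,::-1])
E
```

```text
pics
0.0 [0.1935 0.4878 0.2522] [[-0.9295  0.3688 -0.0007]
 [ 0.3688  0.9295 -0.0011]
 [ 0.0003 -0.0013 -1.    ]] 0.08808800064873586
scene {'K': array([[596.0408,   0.    , 314.1422],
       [  0.    , 596.0408, 230.6674],
       [  0.    ,   0.    ,   1.    ]]), 'xyz': array([1.4669, 0.0568, 1.3498]), 'rotation': array([[-0.1768, -0.7732,  0.609 ],
       [ 0.9841, -0.148 ,  0.0978],
       [ 0.0145,  0.6167,  0.7871]])}
top {'K': array([[583.3006,   0.    , 328.4626],
       [  0.    , 583.3006, 240.0217],
       [  0.    ,   0.    ,   1.    ]]), 'xyz': array([ 0.4911, -0.0839,  1.712 ]), 'rotation': array([[-0.0161,  0.9987, -0.0476],
       [-0.9998, -0.0155,  0.0138],
       [ 0.0131,  0.0478,  0.9988]])}
wrist {'K': array([[363.0552,   0.    , 322.6809],
       [  0.    , 363.0552, 237.9323],
       [  0.    ,   0.    ,   1.    ]]), 'xyz': array([0.12  , 0.5161, 0.3842]), 'rotation': array([[ 0.369 , -0.8847, -0.2848],
       [ 0.9294,  0.3506,  0.1149],
       [-0.0019, -0.3071,  0.9517]])}
```

View pics/top0.png

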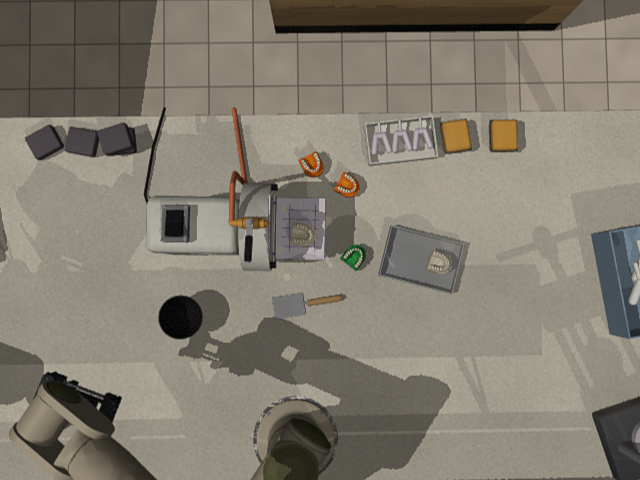

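View pics/scene0.png

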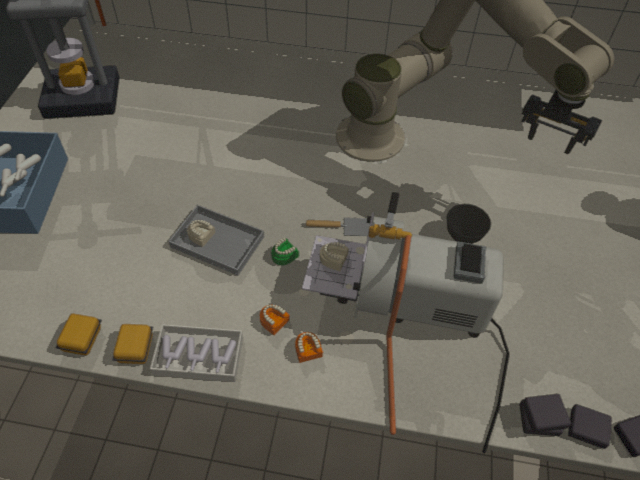

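The top view shows the trimmer (motor at 190,225, drum 258,225, cast on table 303,235), with the lever's black grip at (249,248) and the rocker at (176,222). The pan is at (424,259), with the neighbour in its right half at (440,260), so the free half is on the left.

```bash
cat > h.py <<'E'
import numpy as np,cv2
from cell import readout,optics
np.set_printoptions(precision=4,suppress=True)
def ray(c,px):
    K=c['K'];d=np.array([(px[0]-K[0,2])/K[0,0],-(px[1]-K[1,2])/K[1,1],-1.]);return np.array(c['rotation'])@d
def at(c,px,z):
    d=ray(c,px);p=np.array(c['xyz']);return p+d*(z-p[2])/d[2]
def proj(c,P):
    q=np.array(c['rotation']).T@(np.array(P)-c['xyz']);K=c['K'];return np.array([K[0,2]+K[0,0]*q[0]/-q[2],K[1,2]+K[1,1]*q[1]/q[2]])
def crop(src,dst,x0,y0,x1,y1,s):
    cv2.imwrite(dst,cv2.resize(cv2.imread(src)[y0:y1,x0:x1],None,fx=s,fy=s,interpolation=cv2.INTER_CUBIC))
E
python3 - <<'E'
from h import *
crop('pics/top0.png','pics/topc.png',140,170,480,345,2.35)
crop('pics/top0.png','pics/topd.png',225,180,335,275,7)
E
```

```text
(no output)
```

View pics/topc.png

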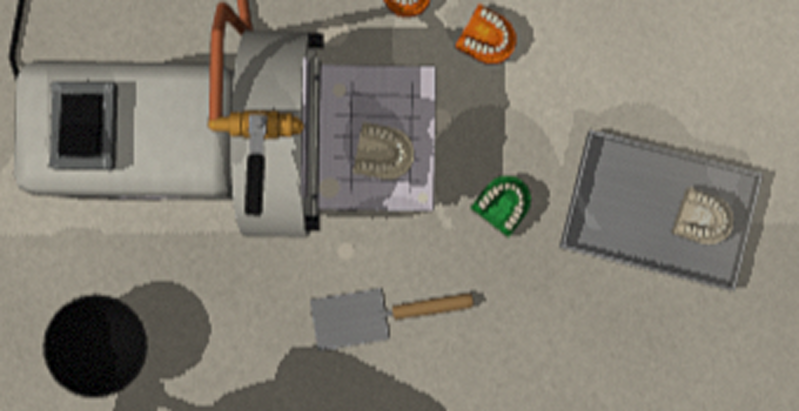

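The enlarged top crop shows table corners (435,67) and (435,211), pan rim corners (597,131), (770,170), (735,288) and (563,248), and the cast at (383,150) with its front to the right. The lever grip runs from (256,155) to (254,215), and the switch is at (83,124).

```bash
python3 - <<'E'
from h import *
c=optics.get_calibration('top')
def w(x,y,z): return at(c,(140+x/2.35,170+y/2.35),z)
tr=w(435,67,.105);br=w(435,211,.105);print('table',tr,br,'len',np.linalg.norm(tr-br))
d=(br-tr)/np.linalg.norm(br-tr); print('trim y dir',d)
ty=d;tx=np.array([-ty[1],ty[0],0]); tx=np.array([ty[1],-ty[0],0]); print('tx',tx)
O=(tr+br)/2+.228*tx; O[2]=0;print('origin',O)
print('housing left corners', [((w(x,y,.205)-O)@tx,(w(x,y,.205)-O)@ty) for x,y in((16,75),(16,185))])
for n,p in dict(hinge=w(258,128,.304),g0=w(256,155,.31),g1=w(254,215,.31),rock=w(83,124,.232),cast=w(383,150,.14)).items(): print(n,p,((p-O)@tx,(p-O)@ty))
P=[w(*q,.028) for q in((597,131),(770,170),(735,288),(563,248))]
for i in range(4): print('pan',P[i],np.linalg.norm(P[i]-P[i-1]))
pc=sum(P)/4;py=(P[0]+P[3]-P[1]-P[2]);py/=np.linalg.norm(py);print(pc,py,'free',pc+.054*py)
E
```

```text
table [ 0.6828 -0.0988  0.105 ] [ 0.5133 -0.0961  0.105 ] len 0.1695054039305865
trim y dir [-0.9999  0.0158  0.    ]
tx [0.0158 0.9999 0.    ]
origin [0.6017 0.1305 0.    ]
housing left corners [(np.float64(0.23349960671661096), np.float64(-0.06337746500178494)), (np.float64(0.2317380735534062), np.float64(0.05763772942750219))]
hinge [0.5987 0.086  0.304 ] (np.float64(-0.04459865749672879), np.float64(0.0022387074912092217))
g0 [0.5706 0.0876 0.31  ] (np.float64(-0.04345887210624191), np.float64(0.030362650462045324))
g1 [0.5094 0.0902 0.31  ] (np.float64(-0.04180372769629206), np.float64(0.09167682684603393))
rock [0.6114 0.2831 0.232 ] (np.float64(0.15267784676003895), np.float64(-0.0073214103418054195))
cast [ 0.5838 -0.0372  0.14  ] (np.float64(-0.168040149135003), np.float64(0.015233797153925805))
pan [ 0.6098 -0.298   0.028 ] 0.15019417633118595
pan [ 0.5584 -0.5107  0.028 ] 0.21882499799844843
pan [ 0.414  -0.4636  0.028 ] 0.15183875216753673
pan [ 0.4665 -0.2531  0.028 ] 0.21691817999730986
[ 0.5122 -0.3813  0.028 ] [0.2385 0.9711 0.    ] free [ 0.5251 -0.3289  0.028 ]
```

View pics/topd.png

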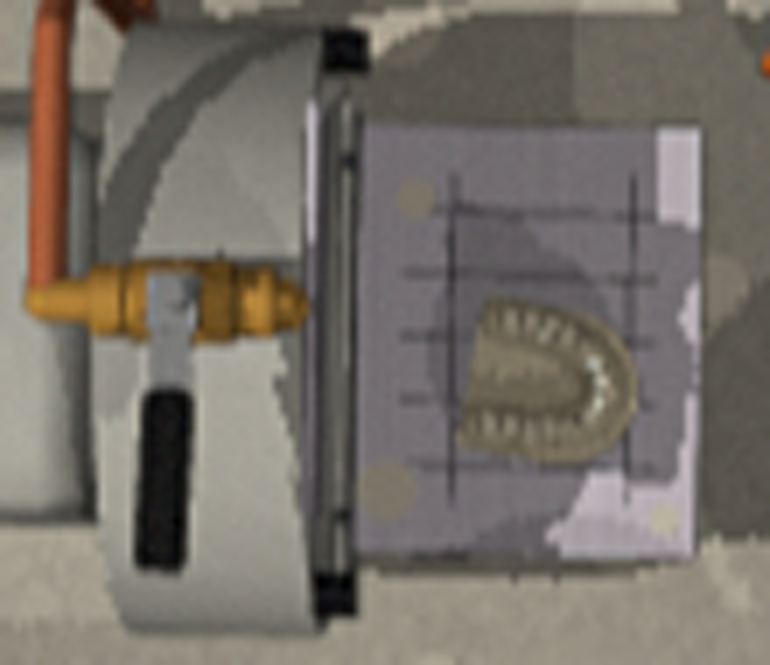

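The close crop shows the cast's back edge from (488,297) to (462,437) and its front tip at about (636,390), so it is yawed about 10° to the table. The lever is nearly shut. Next I rise and move above the cast for a wrist view.

```bash
python3 -m creep '[0,0,-1.8,0.1375,0,0,-1.8,0.1375,0,0,-1.8,0.1375,0,0,-1.8,0.1375,0,0,-1.8,0.1375,0,0,-1.8,0.1375,0,0,-1.8,0.1375,0,0,-1.8,0.1375,0,0,-1.8,0.1375,0,0,-1.8,0.1375]' 0 20
python3 -m creep '[-2.2,2.4,0,0,-2.2,2.4,0,0,-2.2,2.4,0,0,-2.2,2.4,0,0,-2.2,2.4,0,0,-2.2,2.4,0,0,-2.2,2.4,0,0,-2.2,2.4,0,0,-2.2,2.4,0,0,-2.2,2.4,0,0,-2.2,2.4,0,0,-2.2,2.4,0,0,-2.2,2.4,0,0,-2.2,2.4,0,0,-2.2,2.4,0,0,-2.2,2.4,0,0,-2.2,2.4,0,0,-2.2,2.4,0,0,-2.2,2.4,0,0,-2.2,2.4,0,0]'
python3 - <<'E'
from h import *
c=optics.get_calibration('wrist');o=readout.get_obs();print(o['clock'],o['ee_pos'],o['joints'],o['tool_rot']);print(c)
cv2.imwrite('pics/w1.png',optics.get_image('wrist')[:,:,::-1])
import json;json.dump({k:np.array(v).tolist() for k,v in c.items()},open('w1.json','w'))
E
```

```text
clock: 1.15
ee_pos: [0.1936, 0.4879, 0.4332]
tool_rot: [[0.187, 0.982, -0.0], [0.982, -0.187, -0.001], [-0.001, -0.0, -1.0]]
ft_force: [0.1, 1.5, 0.1]
finger_gap: 0.0881
grasp_force: 0.0
clock: 3.15
ee_pos: [0.5867, -0.0328, 0.4324]
tool_rot: [[0.181, 0.983, -0.001], [0.983, -0.181, 0.0], [0.0, -0.001, -1.0]]
ft_force: [-0.6, 0.3, 0.7]
finger_gap: 0.0881
grasp_force: 0.0
3.15 [ 0.5867 -0.0328  0.4324] [-0.2551  0.4281  0.8797  0.      1.8344 -0.073 ] [[ 0.1811  0.9835 -0.0005]
 [ 0.9835 -0.1811  0.0002]
 [ 0.0001 -0.0006 -1.    ]]
{'K': array([[363.0552,   0.    , 322.6809],
       [  0.    , 363.0552, 237.9323],
       [  0.    ,   0.    ,   1.    ]]), 'xyz': array([0.6018, 0.0444, 0.5644]), 'rotation': array([[ 0.9834,  0.1722,  0.0562],
       [-0.1812,  0.9357,  0.3026],
       [-0.0005, -0.3078,  0.9514]])}
```

View pics/w1.png

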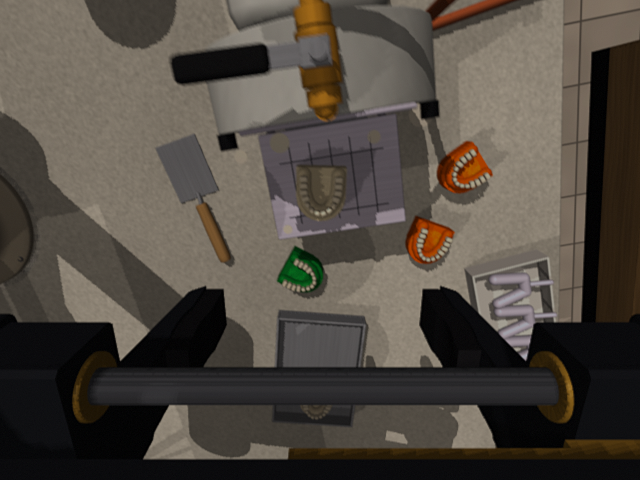

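The wrist view shows the cast at (321,190), nearly square to the image, and the lever running from (318,48) to (173,68). The pan is at (322,365). I'll zoom in on the cast and lever.

```bash
python3 - <<'E'
from h import *
crop('pics/w1.png','pics/w1c.png',160,30,420,225,3)
E
```

```text
(no output)
```

View pics/w1c.png

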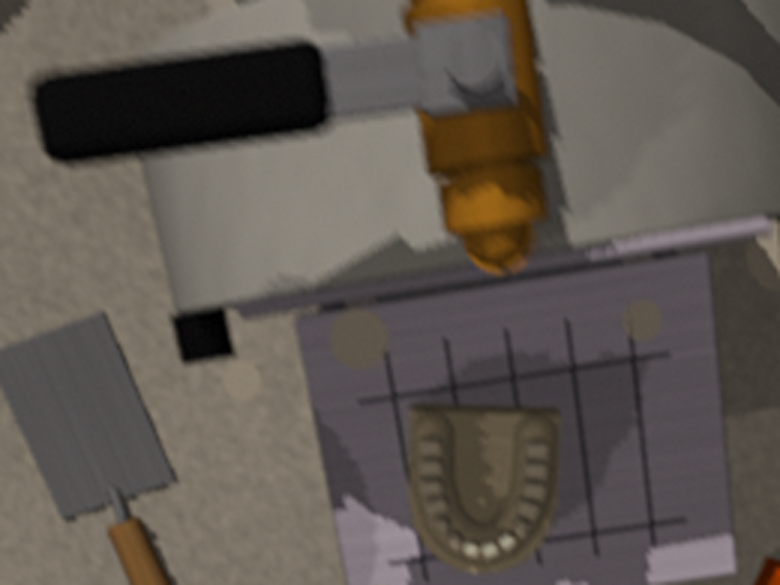

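The zoomed crop shows the cast base with sides at x≈409 and 560 and its front tip at y≈572. The grip's ends are centred at (45,122) and (324,83), and the hinge is at about (470,70).

```bash
python3 - <<'E'
from h import *
import json
c={k:np.array(v) for k,v in json.load(open('w1.json')).items()}
def w(x,y,z): return at(c,(160+x/3,30+y/3),z)
o=readout.get_obs();R=np.array(o['tool_rot']);t=np.array(o['ee_pos'])
L,Rr=w(409,470,.131),w(560,470,.131);print('width',np.linalg.norm(L-Rr))
tip=w(484.5,572,.131);b=w(484.5,405,.131);print('tip',tip,'back',b,np.linalg.norm(tip-b))
print('sides',[w(410,420,.131),w(409,490,.131),w(560,420,.131),w(560,490,.131)])
cx=np.array([-.181,-.983,0]);cen=tip-.034*cx;print('cen',cen,'from back',b+.032*cx,'tool cm',100*R.T@(cen-t))
g0,g1=w(45,122,.31),w(324,83,.31);d=(g1-g0);print('grip',g0,g1,np.linalg.norm(d),'hinge',g0+d/np.linalg.norm(d)*.096, 'pix',w(470,68,.31))
tl,tr=w(297,318,.105),w(710,255,.105);print('tablein',tl,tr,np.linalg.norm(tl-tr)); br=w(735,572,.105);print(br,np.linalg.norm(tr-br))
# cross-check scale: top camera view of estimates
T=optics.get_calibration('top');print(proj(T,[*cen[:2],.131]))
E
```

```text
width 0.06039233919639382
tip [ 0.5788 -0.0711  0.131 ] back [ 0.5912 -0.0044  0.131 ] 0.06788283007468848
sides [array([ 0.5612, -0.0048,  0.131 ]), array([ 0.5552, -0.032 ,  0.131 ]), array([ 0.6194, -0.0155,  0.131 ]), array([ 0.6149, -0.043 ,  0.131 ])]
cen [ 0.585  -0.0377  0.131 ] from back [ 0.5854 -0.0358  0.131 ] tool cm [-0.1586 -0.2605 29.9629]
grip [0.5141 0.0915 0.31  ] [0.5744 0.088  0.31  ] 0.06044387153486431 hinge [0.6099 0.086  0.31  ] pix [0.6053 0.0852 0.31  ]
tablein [0.522  0.0408 0.105 ] [0.6899 0.0345 0.105 ] 0.1680766783329391
[ 0.685  -0.0978  0.105 ] 0.13247420652370923
[303.2394 233.5853]
```

Both cameras agree on the cast: centre (0.585, -0.037), yaw matches the tool. Descending.

```bash
python3 -m creep '[-0.1,-0.25,0,0.01,0,0,2.5,0,0,0,2.5,0,0,0,2.5,0,0,0,2.5,0,0,0,2.5,0,0,0,2.5,0,0,0,2.5,0,0,0,2.5,0,0,0,2.5,0,0,0,2,0,0,0,1,0,0,0,0,0]'; python3 -m creep '[0,0,0.6,0,0,0,0.6,0,0,0,0.6,0,0,0,0.6,0,0,0,0.6,0,0,0,0.6,0,0,0,0.6,0,0,0,0.4,0,0,0,0,0]'
```

```text
clock: 4.5
ee_pos: [0.5828, -0.0315, 0.1772]
tool_rot: [[0.19, 0.982, -0.002], [0.982, -0.19, 0.0], [0.0, -0.002, -1.0]]
ft_force: [0.2, 0.4, -0.5]
finger_gap: 0.0881
grasp_force: 0.0
clock: 5.4
ee_pos: [0.5833, -0.0321, 0.1311]
tool_rot: [[0.191, 0.982, -0.001], [0.982, -0.191, 0.0], [0.0, -0.001, -1.0]]
ft_force: [0.3, 0.4, 0.4]
finger_gap: 0.0881
grasp_force: 0.0
```

```bash
python3 -m creep '[0,0,0.5,0,0,0,0.4,0,0,0,0,0]'; python3 -m creep '[0,0,0,0,0,0,0,0,0,0,0,0,0,0,0,0,0,0,0,0,0,0,0,0,0,0,0,0,0,0,0,0]' 255 25
```

```text
clock: 5.7
ee_pos: [0.5832, -0.0321, 0.1221]
tool_rot: [[0.191, 0.982, -0.001], [0.982, -0.191, 0.0], [0.0, -0.001, -1.0]]
ft_force: [0.6, -0.2, -0.0]
finger_gap: 0.0881
grasp_force: 0.0
clock: 6.5
ee_pos: [0.5835, -0.0322, 0.1228]
tool_rot: [[0.191, 0.982, 0.0], [0.982, -0.191, -0.0], [-0.0, 0.0, -1.0]]
ft_force: [-0.4, 0.2, 1.7]
finger_gap: 0.0596
grasp_force: 24.9
```

Grasped at 59.6 mm with 25 N. Next I lift and carry it 29.8 cm along tool -x, to above the free half.

```bash
python3 -m creep '[0,0,-0.5,0,0,0,-1,0,0,0,-1.5,0,0,0,-1.5,0,0,0,-1.5,0,0,0,-1,0,0,0,-0.7,0,-1,0,0,0,-2,0,0,0,-3,0,0,0,-4,0,0,0,-4,0,0,0,-4,0,0,0,-4,0,0,0,-4,0,0,0,-2.3,0,0,0,-1.5,0,0,0,0,0,0,0.025,0,0,0,0.024,0,0,0,0]'
python3 - <<'E'
from h import *
o=readout.get_obs();print(o['clock'],o['finger_gap'],o['grasp_force'],o['ee_pos'],o['tool_rot'])
c=optics.get_calibration('wrist')
im=optics.get_image('wrist')[:,:,::-1].copy()
# overlay: expected pan rim and tool-underside
pc=np.array([.5122,-.3813,0]);py=np.array([.2385,.9711,0]);px=np.array([py[1],-py[0],0])
pts=[proj(c,pc+a*.075*px+b*.11*py+[0,0,.028]) for a,b in((1,1),(1,-1),(-1,-1),(-1,1))]
cv2.polylines(im,[np.int32(np.round(pts))],True,(0,0,255),1)
cv2.imwrite('pics/w2.png',im)
E
```

```text
clock: 8.5
ee_pos: [0.527, -0.3234, 0.1997]
tool_rot: [[0.238, 0.971, -0.0], [0.971, -0.238, 0.0], [0.0, -0.0, -1.0]]
ft_force: [0.3, 0.2, -1.3]
finger_gap: 0.0597
grasp_force: 25.0
8.5 0.059698731890924915 24.951948788948357 [ 0.527  -0.3234  0.1997] [[ 0.2384  0.9712 -0.0001]
 [ 0.9712 -0.2384  0.0003]
 [ 0.0003 -0.0002 -1.    ]]
```

View pics/w2.png

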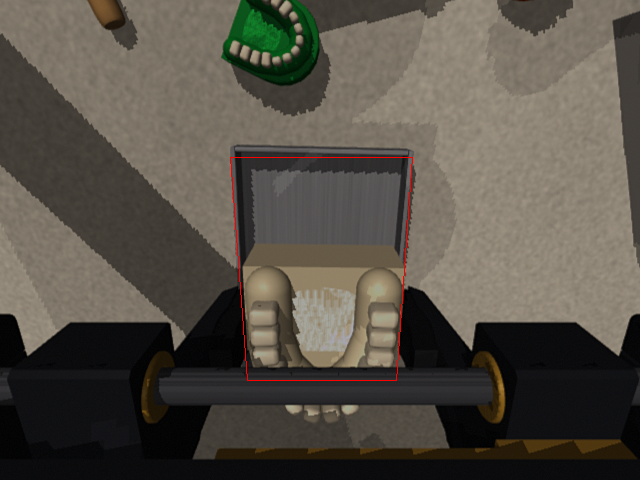

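The overlay fits the pan to within about 5 mm: the rim's far edge is at row 150 against 157 predicted, so I shift +0.4 cm along tool x. The cast is held level, with clear floor below it.

```bash
python3 -m creep '[0.4,0,1,0,0,0,2,0,0,0,2.5,0,0,0,2.5,0,0,0,2.5,0,0,0,2,0,0,0,1.5,0,0,0,1,0,0,0,0.5,0,0,0,0.3,0,0,0,0.3,0,0,0,0.3,0,0,0,0.3,0,0,0,0.3,0,0,0,0.3,0,0,0,0,0]'; python3 -m creep '[0,0,0.1,0,0,0,0.1,0,0,0,0.1,0,0,0,0.1,0,0,0,0,0]'
```

```text
clock: 10.15
ee_pos: [0.5274, -0.3207, 0.0263]
tool_rot: [[0.239, 0.971, -0.001], [0.971, -0.239, 0.0], [0.0, -0.001, -1.0]]
ft_force: [0.3, 0.4, -1.1]
finger_gap: 0.0596
grasp_force: 25.0
clock: 10.65
ee_pos: [0.5275, -0.3208, 0.0226]
tool_rot: [[0.239, 0.971, -0.0], [0.971, -0.239, 0.0], [0.0, -0.0, -1.0]]
ft_force: [-0.3, -0.4, -2.3]
finger_gap: 0.06
grasp_force: 25.0
```

```bash
python3 -m creep '[0,0,0.05,0,0,0,0.05,0,0,0,0,0]';  python3 -m creep '[0,0,0.05,0,0,0,0,0]'
```

```text
clock: 10.95
ee_pos: [0.5276, -0.3208, 0.0219]
tool_rot: [[0.239, 0.971, 0.0], [0.971, -0.239, -0.0], [-0.0, 0.0, -1.0]]
ft_force: [0.7, 0.5, -0.8]
finger_gap: 0.0596
grasp_force: 25.0
clock: 11.15
ee_pos: [0.5276, -0.3208, 0.0218]
tool_rot: [[0.239, 0.971, 0.0], [0.971, -0.239, -0.0], [-0.0, 0.0, -1.0]]
ft_force: [-2.4, 1.5, 5.2]
finger_gap: 0.06
grasp_force: 25.0
```

Contact with the floor: +5 N. Releasing to about 76 mm.

```bash
python3 -m creep '[0,0,0,0,0,0,0,0,0,0,0,0,0,0,0,0,0,0,0,0,0,0,0,0]' 35; python3 -m creep '[0,0,-0.3,0,0,0,-0.7,0,0,0,-1.5,0,0,0,-3,0,0,0,-4,0,0,0,-4,0,0,0,-4,0,0,0,-4,0,0,0,-4,0,0,0,-4,0,0,0,-4,0,0,0,-3,0,0,0,0,0]'
python3 - <<'E'
from h import *
cv2.imwrite('pics/w3.png',optics.get_image('wrist')[::1,:,::-1])
E
```

```text
clock: 11.75
ee_pos: [0.5276, -0.3208, 0.0212]
tool_rot: [[0.239, 0.971, 0.0], [0.971, -0.239, 0.0], [0.0, 0.0, -1.0]]
ft_force: [1.0, -0.5, -0.4]
finger_gap: 0.0762
grasp_force: 0.0
clock: 13.05
ee_pos: [0.5275, -0.3207, 0.3921]
tool_rot: [[0.239, 0.971, 0.007], [0.971, -0.239, -0.006], [-0.004, 0.008, -1.0]]
ft_force: [1.4, -0.3, 0.4]
finger_gap: 0.0757
grasp_force: 0.0
```

View pics/w3.png

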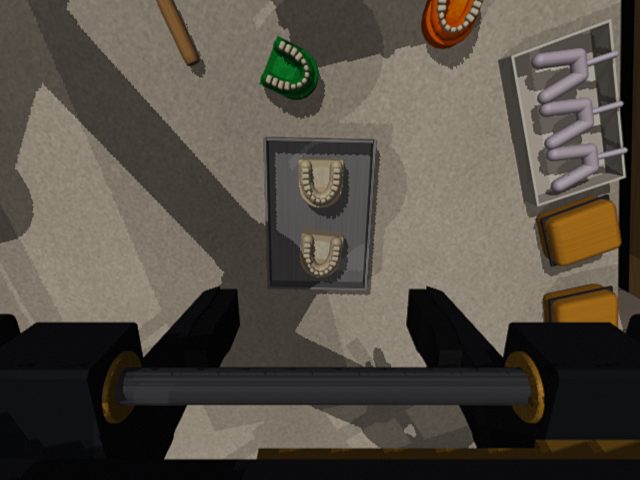

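The released cast stands upright in the free half at (321,183), and the neighbour is undisturbed at (321,255). Next is the lever: I close the fingers, square up to the trimmer, and move to the lever's -x side.

```bash
python3 -m creep '[0,0,0,-0.108,0,0,0,-0.108,2,0,0,0,4,0,0,0,4,0,0,0,4,0,0,0,4,0,0,0,4,0,0,0,4,0,0,0,4,0,0,0,4,0.7,0,0,2.6,0,0,0,0,0,0,0]' 255 20; python3 -m creep '[0,0,2,0,0,0,2,0,0,0,2,0,0,0,1.5,0,0,0,0.7,0,0,0,0,0]'
```

```text
clock: 14.4
ee_pos: [0.5431, 0.0476, 0.3854]
tool_rot: [[0.021, 1.0, -0.002], [1.0, -0.021, 0.001], [0.001, -0.002, -1.0]]
ft_force: [-0.0, -0.3, 0.3]
finger_gap: 0.0003
grasp_force: 0.0
clock: 15.0
ee_pos: [0.5433, 0.0442, 0.3033]
tool_rot: [[0.026, 1.0, -0.002], [1.0, -0.026, 0.0], [0.0, -0.002, -1.0]]
ft_force: [-0.3, -0.7, -0.2]
finger_gap: 0.0004
grasp_force: 0.0
```

```bash
python3 -m creep '[0,0,-0.6,0,0.8,0,0,0,0.6,0,0,0,0.4,0,0,0,0.4,0,0,0,0.2,0,0,0,0,0,0,0]'
```

```text
clock: 15.7
ee_pos: [0.5443, 0.0692, 0.3102]
tool_rot: [[0.025, 1.0, -0.0], [1.0, -0.025, -0.0], [-0.0, -0.0, -1.0]]
ft_force: [0.0, 0.0, -0.2]
finger_gap: 0.0
grasp_force: 0.0
```

```bash
python3 -m creep '[0.3,0,0,0,0.5,-0.14,0,0.08,0.5,-0.14,0,0.08,0.5,-0.14,0,0.08,0.5,-0.14,0,0.08,0.5,-0.14,0,0.08,0.5,-0.14,0,0.08,0.5,-0.14,0,0.08]'; python3 -m creep '[0.5,-0.14,0,0.08,0.5,-0.14,0,0.08,0.5,-0.14,0,0.08,0.5,-0.14,0,0.08,0.5,-0.14,0,0.08,0.5,-0.14,0,0.08,0.5,-0.14,0,0.08]'
```

```text
clock: 16.5
ee_pos: [0.5442, 0.107, 0.3102]
tool_rot: [[0.556, 0.831, 0.0], [0.831, -0.556, -0.002], [-0.002, 0.001, -1.0]]
ft_force: [-0.1, -5.0, -0.2]
finger_gap: 0.0003
grasp_force: 2.2
clock: 17.2
ee_pos: [0.5628, 0.1376, 0.3102]
tool_rot: [[0.912, 0.409, -0.001], [0.409, -0.912, -0.002], [-0.002, 0.001, -1.0]]
ft_force: [-2.6, -3.7, 0.6]
finger_gap: 0.0009
grasp_force: 2.3
```

```bash
python3 -m creep '[0.5,-0.14,0,0.08,0.5,-0.14,0,0.08,0.5,-0.14,0,0.08,0.5,-0.14,0,0.08,0,0,0,0]'; python3 - <<'E'
from h import *
c=optics.get_calibration('wrist');print(c['xyz'],c['rotation'])
cv2.imwrite('pics/w4.png',optics.get_image('wrist')[::1,:,::-1])
cv2.imwrite('pics/t4.png',optics.get_image('top')[::1,:,::-1])
crop('pics/t4.png','pics/t4c.png',140,170,340,290,4)
E
```

```text
clock: 17.7
ee_pos: [0.5803, 0.1494, 0.3099]
tool_rot: [[0.995, 0.104, -0.001], [0.104, -0.995, -0.001], [-0.001, 0.001, -1.0]]
ft_force: [-1.5, -1.1, -0.5]
finger_gap: 0.0004
grasp_force: 0.7
[0.6603 0.1566 0.4418] [[ 0.1043  0.9461  0.3066]
 [-0.9945  0.0989  0.0334]
 [ 0.0012 -0.3084  0.9512]]
```

View pics/w4.png

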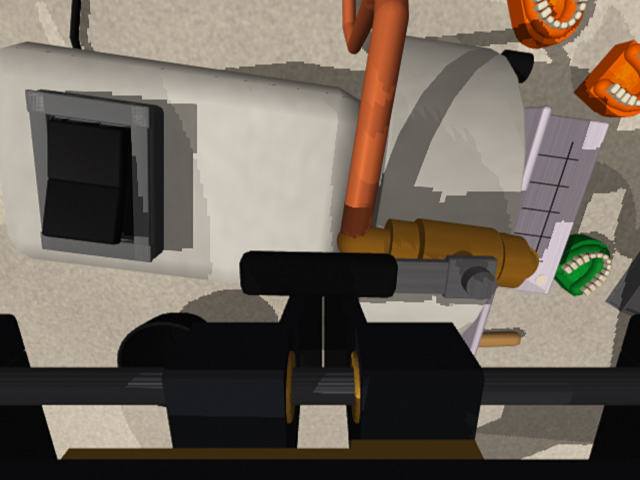

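The wrist view shows the lever almost in line with the valve: grip (240–396, 274), hinge bolt (475,278), and the rocker paddle at (85,180) with the split at its middle. I'll measure these and push on to the stop.

```bash
python3 - <<'E'
from h import *
c=optics.get_calibration('wrist')
g0,g1=at(c,(241,273),.31),at(c,(396,275),.31);b=at(c,(475,279),.314)
print(g0,g1,b,'angle from +Y',np.arctan2(*(g0-g1)[:2]))
for n,p in dict(tl=(28,92),tr=(160,104),br=(152,262),bl=(42,248)).items(): print(n,at(c,p,.225))
for n,p in dict(pl=(44,243),pr=(122,243),ml=(50,180),mr=(125,187),ul=(50,116),ur=(130,127)).items(): print(n,at(c,p,.236))
E
python3 -m creep '[0.4,0,0,0.03,0.2,0,0,0.03,0.2,0,0,0,0,0,0,0]'
```

```text
[0.5998 0.1828 0.31  ] [0.6055 0.1218 0.31  ] [0.6087 0.0924 0.314 ] angle from +Y -0.09339304343078786
tl [0.6575 0.3212 0.225 ]
tr [0.6591 0.2485 0.225 ]
br [0.5625 0.2564 0.225 ]
bl [0.5646 0.3254 0.225 ]
pl [0.5728 0.3152 0.236 ]
pr [0.5778 0.2688 0.236 ]
ml [0.6116 0.307  0.236 ]
mr [0.6122 0.265  0.236 ]
ul [0.6467 0.3029 0.236 ]
ur [0.6456 0.2604 0.236 ]
clock: 18.2
ee_pos: [0.5868, 0.1513, 0.3101]
tool_rot: [[0.999, 0.049, -0.004], [0.049, -0.999, 0.002], [-0.004, -0.002, -1.0]]
ft_force: [-9.7, 3.5, 0.9]
finger_gap: 0.0005
grasp_force: 4.6
```

The lever hit its stop (about 10 N). I back off, rise and move to above the rocker's raised end.

```bash
python3 -m creep '[-1,0,0,0,-1.5,0,0,0,0,0,-2,0.03,0,0,-3,0,0,-3,-1,0,0,-4,0,0,0,-4,0,0,2,-2.3,0,0,0.8,0,0,0,0,0,0,0]'; python3 - <<'E'
from h import *
o=readout.get_obs();c=optics.get_calibration('wrist')
im=optics.get_image('wrist')[::1,:,::-1].copy()
t=optics.get_calibration('top');tt=optics.get_image('top')[:,:,::-1]
p=proj(c,[.590,.286,.24]);print(p,o['ee_pos'],o['tool_rot'])
cv2.circle(im,tuple(np.int32(np.round(p))),3,(0,0,255),-1)
a=im[:,:,:];b=cv2.resize(tt[170:290,140:340],(640,384),interpolation=cv2.INTER_CUBIC)
cv2.imwrite('pics/w5.png',cv2.resize(np.vstack([im[60:],b]),None,fx=.74,fy=.74))
E
```

```text
clock: 19.2
ee_pos: [0.5896, 0.2831, 0.3693]
tool_rot: [[1.0, 0.018, -0.001], [0.018, -1.0, 0.0], [-0.001, -0.0, -1.0]]
ft_force: [-0.1, -0.3, -0.7]
finger_gap: 0.0006
grasp_force: 0.0
[316.9787 232.2125] [0.5896 0.2831 0.3693] [[ 0.9998  0.018  -0.0006]
 [ 0.018  -0.9998  0.    ]
 [-0.0006 -0.0001 -1.    ]]
```

View pics/w5.png

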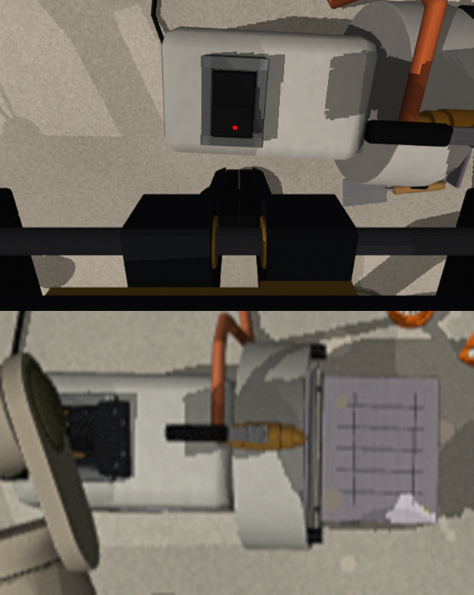

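The lever now lies in line with the valve. The red aim dot at (235,127) falls on the rocker's raised half (paddle x 212–254, rows 70–137), about 2 mm right of centre, so I correct slightly and press.

```bash
python3 -m creep '[-0.1,-0.5,2,0,0,0,3,0,0,0,3,0,0,0,1.5,0,0,0,0.8,0,0,0,0,0]'; python3 -m creep '[0,0,0.3,0,0,0,0.3,0,0,0,0.3,0,0,0,0.3,0,0,0,0,0]'
```

```text
clock: 19.9
ee_pos: [0.5877, 0.2872, 0.2671]
tool_rot: [[1.0, 0.016, -0.001], [0.016, -1.0, -0.0], [-0.001, 0.0, -1.0]]
ft_force: [-0.2, -0.2, 0.4]
finger_gap: 0.0006
grasp_force: 0.0
clock: 20.4
ee_pos: [0.5879, 0.2877, 0.2552]
tool_rot: [[1.0, 0.016, -0.0], [0.016, -1.0, 0.0], [-0.0, -0.0, -1.0]]
ft_force: [-2.3, -0.3, 2.1]
finger_gap: 0.0004
grasp_force: 1.0
```

Contact. Pressing on in small steps.

```bash
python3 -m creep '[0,0,0.2,0,0,0,0.2,0,0,0,0.1,0,0,0,0,0]'; python3 -m creep '[0,0,0.1,0,0,0,0.1,0,0,0,0,0]';  python3 -m creep '[0,0,0.1,0,0,0,0.1,0,0,0,0,0]'
```

```text
clock: 20.8
ee_pos: [0.588, 0.2875, 0.2498]
tool_rot: [[1.0, 0.016, -0.0], [0.016, -1.0, -0.0], [-0.0, 0.0, -1.0]]
ft_force: [0.2, -0.3, 0.5]
finger_gap: 0.0003
grasp_force: 0.0
clock: 21.1
ee_pos: [0.5881, 0.2876, 0.2487]
tool_rot: [[1.0, 0.016, 0.001], [0.016, -1.0, 0.0], [0.001, -0.0, -1.0]]
ft_force: [-0.0, -0.2, 2.2]
finger_gap: 0.0004
grasp_force: 1.3
clock: 21.4
ee_pos: [0.5882, 0.2876, 0.2483]
tool_rot: [[1.0, 0.016, 0.003], [0.016, -1.0, 0.0], [0.003, -0.0, -1.0]]
ft_force: [-4.3, -1.4, 12.0]
finger_gap: 0.0
grasp_force: 6.1
```

The force peaked, dropped to about 0 as it snapped over, then rose to 12 N at the stop. I retreat and compare the paddle numerically with the off-state image, since my picture views are used up.

```bash
python3 -m creep '[0,0,-1,0,0,0,-2,0,0,0,-3,0,0,0,-3,0,0.1,0.5,-3.1,0,0,0,0,0,0,0,0,0]'; python3 - <<'E'
from h import *
c=optics.get_calibration('wrist');o=readout.get_obs();print(o['ee_pos'],o['ft_force'])
im=optics.get_image('wrist').mean(2)
old=cv2.imread('pics/w5.png')[:311].mean(2);old=cv2.resize(old,None,fx=1/.74,fy=1/.74)
# column through the paddle centre, full-res rows (old lacks the first 60 rows)
x=314
for y in range(140,262,4): print(y,round(old[y-60,x-4:x+4].mean()),round(im[y,x-4:x+4].mean()), end=' | ')
# cast / neighbour check from top: difference against first image in pan region
t=optics.get_image('top')
w3=None
print()
print('gray width per row (dark cols)',[(y,int((old[y-60,270:350]<35).sum()),int((im[y,270:350]<35).sum())) for y in range(150,250,10)])
T=optics.get_calibration('top');cv2.imwrite('pics/t6.png',t[:,:,::-1])
a=cv2.imread('pics/top0.png').astype(int);d=np.abs(a-t[:,:,::-1].astype(int)).sum(2)
print('neighbour diff',d[248:275,428:455].mean(),'free half diff',d[240:270,395:425].mean())
E
```

```text
clock: 22.1
ee_pos: [0.5892, 0.2826, 0.367]
tool_rot: [[1.0, 0.016, 0.0], [0.016, -1.0, 0.0], [0.0, -0.0, -1.0]]
ft_force: [-0.1, -0.4, -0.7]
finger_gap: 0.0004
grasp_force: 0.0
[0.5892 0.2826 0.367 ] [-0.1182 -0.3694 -0.6808]
140 83 73 | 144 82 72 | 148 78 72 | 152 72 70 | 156 9 6 | 160 15 6 | 164 15 13 | 168 15 10 | 172 14 11 | 176 15 11 | 180 15 12 | 184 15 11 | 188 14 11 | 192 14 11 | 196 14 11 | 200 13 11 | 204 15 9 | 208 15 12 | 212 15 12 | 216 15 12 | 220 15 12 | 224 15 12 | 228 17 12 | 232 49 12 | 236 16 11 | 240 16 11 | 244 12 41 | 248 70 71 | 252 70 71 | 256 70 69 | 260 135 139 | 
gray width per row (dark cols) [(150, 0, 0), (160, 61, 61), (170, 60, 62), (180, 61, 61), (190, 60, 61), (200, 60, 61), (210, 60, 60), (220, 60, 59), (230, 55, 59), (240, 56, 58)]
neighbour diff 11.065843621399177 free half diff 78.64111111111112
```

The image comparison is inconclusive, so I probe the paddle's height by touch: it touched at TCP z≈0.256 when off, and should now be about 0.249.

```bash
python3 -m creep '[-0.1,-0.5,2,0,0,0,3,0,0,0,3,0,0,0,1.5,0,0,0,0.8,0,0,0,0,0]'; python3 -m creep '[0,0,0.3,0,0,0,0.4,0,0,0,0.4,0,0,0,0.2,0,0,0,0,0]'; python3 -m creep '[0,0,0.2,0,0,0,0.2,0,0,0,0.1,0,0,0,0,0]'
```

```text
clock: 22.8
ee_pos: [0.5876, 0.2876, 0.2628]
tool_rot: [[1.0, 0.016, -0.003], [0.016, -1.0, -0.001], [-0.003, 0.001, -1.0]]
ft_force: [0.3, 0.8, -0.6]
finger_gap: 0.0002
grasp_force: 0.0
clock: 23.3
ee_pos: [0.588, 0.2875, 0.2509]
tool_rot: [[1.0, 0.016, -0.0], [0.016, -1.0, -0.0], [-0.0, 0.0, -1.0]]
ft_force: [0.4, 0.3, -0.3]
finger_gap: 0.0004
grasp_force: 0.0
clock: 23.7
ee_pos: [0.5882, 0.2876, 0.2484]
tool_rot: [[1.0, 0.016, 0.003], [0.016, -1.0, 0.001], [0.003, -0.001, -1.0]]
ft_force: [-3.5, -1.5, 11.3]
finger_gap: 0.0006
grasp_force: 5.4
```

There is no contact at 0.251 and a hard stop at 0.249, so the rocker is on. I retreat and hand in.

```bash
python3 -m creep '[0,0,-1,0,0,0,-2,0,0,0,-3,0,0,0,-3,0,0,0,-3,0,0,0,0,0,0,0,0,0,0,0,0,0,0,0,0,0]'; python3 -c "
from cell import order;print(order.job_done())"
```

```text
clock: 24.6
ee_pos: [0.5879, 0.2875, 0.3649]
tool_rot: [[1.0, 0.016, -0.002], [0.016, -1.0, -0.001], [-0.002, 0.001, -1.0]]
ft_force: [-0.5, -0.1, 0.4]
finger_gap: 0.0008
grasp_force: 0.0
the job is handed in; nothing more can be done
None
```

The job is handed in at about 25 s of the 61 s limit: the cast stands released and teeth up in the free half of the pan, the water lever is at its open stop, and the rocker then went on (confirmed by touch); no verdict came back.

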